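# Refit the damper lever on its splined spindle and open the damper

## Task

Fit the loose lever onto the splined spindle of the fume-duct damper: turn it until its slotted bore matches the splines and slide it fully home, hub down on the collar, without forcing it. Then, with the lever, turn the spindle counter-clockwise (seen from above) until the damper is fully open, let go, and leave the other things on the bench where they are.

Things in the scene. Friction and masses are not known exactly. Their poses are not given: they have to be found in the camera images.
- lever: Loose lever, 0.15 to 0.29 kg, lying flat, right way up. Square aluminium hub 36 x 36 x 34 mm tall, grip from above on its flat sides at y = +/-18 mm; steel arm 18 wide, 8 thick along its +x, level with the underside, with a small eye, ending 118 mm from the bore axis; black knob 20 wide on it at 106 mm, top at 38 mm. Origin: on the bore axis at the hub's underside; z up the bore.
- bore_top (a point): Centre of the lever bore's upper mouth, 34 mm above the lever's origin; axes as the lever's. The bore runs right through the hub: it clears a 16.5 mm round core and has six straight slots, 7 mm wide and reaching at least 13 mm from the axis, every 60 degrees, one of them along the lever's +x.
- damper: Fixed damper: a bare-metal duct section, 112 mm across its flanges, 220 mm long along its x, lying on saddles on the bench, with a 75 mm square plate on top (top at 115 mm) and an upright spindle in its middle. Origin: on the bench under the spindle axis; z up.
- seat (a point): Point on the upright spindle axis at the top face of its 32 mm wide collar, 138 mm above the bench, fixed to the damper: the lever's origin belongs here. Above it stand six straight spline teeth 22 mm tall, 23 mm across their tips, each 4 mm wide, then a round 15 mm pilot nose with a coned tip, its top 36 mm above this point. Play on each side: 0.8 mm on the nose, 1.5 mm on teeth.
- tooth_tops (a point): Centre of the teeth's flat ends, 22 mm above the seat: an unmatched hub rests here, already 14 mm over the pilot. The teeth are 60 degrees apart, but clamped at a new angle each time that neither the frames nor the joint value give: it must be seen or felt. The hub drops past within 4 (off centre) to 8 (centred) degrees either way; any of its six positions serves.
- spindle (a joint): Turn of the spindle and damper blade in rad, growing counter-clockwise seen from above: 0 closed, 1.2 at the open stop; starts between 0 and 0.25. A brass pointer under the collar turns with it: it lies along the damper's +x when closed. It stays where it is left; friction resists with about 0.2 N m.
- black_bin: Bystander: open black plastic parts bin, 110 x 160 x 70 mm; origin under its centre.
- cream_bin: Bystander: open off-white plastic parts bin, 100 x 140 x 65 mm; origin under its centre.
- screwdriver: Bystander: screwdriver lying on the bench.
- clamp_ring: Bystander: loose steel duct ring, 84 mm across, 18 mm tall, lying flat; origin under its centre.
Things that resemble listed ones, but are neither listed nor needed, are in the scene too. Of the things that look like the lever, the larger one is meant.

How it is judged:
On the way, in this order (a step that is already met when the one before it is completed fails the run):
1. the lever is threaded on the splines, fully home on the collar, with the damper not yet opened (z of lever in the frame of seat below 0.003 m and horizontal distance between lever and seat below 0.003 m and angle between lever's own z axis and vertical below 0.07 rad and value of joint spindle below 0.7 rad), for 0.2 s.
2. the spindle is turned to open by the lever, which stays home (value of joint spindle above 1.1 rad and z of lever in the frame of seat below 0.004 m and horizontal distance between lever and seat below 0.003 m), for 0.2 s.
At the end, for the whole second after the job is handed in: the lever sits on the splines with its hub on the collar (within 3 mm in height and sideways, upright within 4 degrees), at rest, and the spindle stands at 1.1 rad or more (stop at 1.2) (z of lever in the frame of seat between -0.003 and 0.003 m and horizontal distance between lever and seat below 0.003 m and angle between lever's own z axis and vertical below 0.07 rad and value of joint spindle above 1.1 rad and linear speed of lever below 0.02 m/s); the robot touches nothing.
It fails at once if the lever is forced: pressed on the damper or its spindle with more than 35 N before it is home (contact force between lever and damper above 35 N and z of lever in the frame of seat above 0.004 m).
It fails at once if another thing on the bench is shifted by more than 30 mm (distance of any of black_bin, cream_bin, screwdriver, clamp_ring from where it was at the start of the episode above 0.03 m).
It also fails if it takes over 61 s, if anything falls off the work surface, if the arm or the gripper's body presses on something with over 40 N, if the wrist force passes 120 N, or if a joint passes its speed limit or range.

## Robot

A 6-joint arm with a two-finger parallel gripper is mounted at the origin on the work surface. World frame = base frame: x ahead of the robot, y to its left, z up, the work surface at z = 0. Lengths are in m, angles in rad, forces in N, time in s.
With the tool pointing down it reaches from about 0.375 to 0.9 m from the base axis. Payload 3.1 kg.
Tool frame: the origin (TCP) lies between the finger pads; the fingertips stand manip.finger_overhang ahead of it and the grasp point (between the pads) lies 5 mm behind it (manip.finger_overhang is the distance from the TCP to the fingertips, in m); z points along the fingers, y is the line along which they close (so a half turn about z gives the same grasp; the last joint's range is limited). The gripper opens to 85 mm and grips with 20 to 120 N. Pads are 22 mm wide; open, the fingers measure 114 mm over their backs; the gripper's body (76 mm by 85 mm) begins 54 mm behind the grasp point. The pads swing forward as they close: fully open they stand 13 mm farther back than shut.
Start: joints at [-1.456, 0.527, 1.433, -0, 1.181, -0.178], TCP at [0.181, -0.598, 0.245] pointing down, gripper open.
Joint ranges: [-3.08, 3.08], [-0.75, 2.2], [0.22, 2.44], [-1.43, 4.57], [0, 2.65], [-2.85, 2.85]. Speed limits (rad/s): [2.79, 2.79, 3.14, 3.14, 3.14, 3.14].

## Interface

Orientations are given as a unit quaternion [x, y, z, w].
In Python, from station import manip gives the robot as it stands.
- The arm moves only by the tool drive_tool, never from a script. Its argument "plan" is a list of rows, each a list of 7 numbers: the shift along the tool's x, y, z in m, then the turn, a rotation vector about the tool's x, y, z in degrees, then the opening, from -1 (shut) to 1 (fully open). In form: [[x, y, z, wx, wy, wz, gripper], ...]. A call has 1 to 10 rows; each row shifts and turns the commanded pose from where the row before left it, along the tool's axes as they then stand; what a row does not reach is not made up. A row lasts 1/10 s, in which the tool goes at most 50 mm and 8.59 degrees, less where a joint would pass 70% of its speed; a pose out of reach is approached as far as the arm can. A call is refused whole if a number of a shift passes 0.05 or a number of a turn 8.59, either way. A call with a gripper value outside its range is refused whole. The fingers move at their own pace and stop on an object; "newtons" is the grip in N (left out, the last holds). Time passes only in rows, so rows that do not move let the fingers close. It gives the time, the measured TCP pose, the force, the opening and the grip force at its end, in the units of the state.
- manip.sense(): the state, without advancing time (a new reading comes with each control period).
- manip.snapshot(name): name is "scene" or "side" or "wrist"; returns a dict with "image" (384x512x3 uint8, red, green, blue), "z_map" (384x512 float32, m along the optical axis (not along the pixel's ray), 0 where there is no reading), "fov_y" (degrees; the focal length in pixels is half the picture's height over the tangent of half this angle, whatever the lens; pixels are square), "cx", "cy" (the principal point, pixels), "extrinsics" (4x4, takes a point from camera to world coordinates); the wrist camera has in their place "mount" (4x4, takes a point from camera to tool coordinates, whose origin is the TCP and whose axes are the flange's). Camera axes: x right, y up, looking along -z (the intrinsics and any distortion apply to the point x, -y, -z); pixel columns grow to the right and rows downward; lengths in m; the calibration is good to about 2 mm. A picture is of the moment at which its call begins: read the wrist's pose just before it.
- manip.sign_off(): hands the job in; it is judged then, once.
The state is a dict: "t": time; "q": joint angles; "qd": joint speeds; "tau": joint torques, N m; "tcp_pos": TCP position; "tool_rot": TCP orientation; "force": force on the tool from outside, world axes, zero at the start; "ft_torque": the same for the moment, N m; "finger_gap": opening from 0.0 (shut) to 1.0 (fully open); "gripper_force": force on a finger pad.
Only numpy, scipy, OpenCV 4.12 (cv2) and the standard library are available. Lean on these libraries where they do the work, as an engineer would, in place of code of your own. Each camera call takes 0.05 s, during which the arm holds its last target. There are 200 camera calls.

## Working session

There is one attempt and no reset: what is moved stays moved. The work goes in short steps, Python scripts to look and compute and a tool call to move; the robot and the scene stay as the last step left them, time stands still between calls to the robot, and variables do not carry over. Pictures are saved under pics/ and viewed, at most 10 in all, crops included, and the job is handed in when it is done.

Besides the shell and the picture viewer there is one more tool, called after ">>>" in YAML: its name, and indented under it one key for each argument. drive_tool: Moves the arm, as the interface text tells. Its arguments: {"type":"object","properties":{"plan":{"type":"array"},"newtons":{"type":"number"}},"required":["plan"]}

```bash
ls; mkdir -p pics
cat > h.py <<'E'
import numpy as np, cv2
from station import manip
from scipy.spatial.transform import Rotation as R
def snap(n):
    s=manip.sense(); d=manip.snapshot(n)
    if n=='wrist':
        T=np.eye(4);T[:3,:3]=R.from_quat(s['tool_rot']).as_matrix();T[:3,3]=s['tcp_pos']
        d['extrinsics']=T@np.array(d['mount'])
    return d
def cloud(d):
    z=d['z_map'];f=192/np.tan(np.radians(d['fov_y']/2))
    v,u=np.mgrid[:384,:512]
    P=np.stack([(u-d['cx'])/f*z,-(v-d['cy'])/f*z,-z],-1)
    E=np.array(d['extrinsics']); W=P@E[:3,:3].T+E[:3,3]; W[z==0]=np.nan
    return W
def save(name,im): cv2.imwrite('pics/'+name,cv2.cvtColor(im,cv2.COLOR_RGB2BGR))
E
python3 - <<'E'
from h import *
s=manip.sense();print({k:np.round(v,3) for k,v in s.items()},manip.finger_overhang)
for n in('scene','side','wrist'):
    d=snap(n);print(n,{k:v for k,v in d.items() if k not in('image','z_map','extrinsics')});print(np.round(d['extrinsics'],3))
    np.savez('pics/%s0.npz'%n,**d); 
    if n=='scene':a=d['image']
    if n=='side':save('a.png',cv2.resize(np.vstack([a,d['image']]),(800,1200))[:600]);save('b.png',cv2.resize(d['image'],(800,600)))
    if n=='wrist': save('c.png',d['image'])
E
```

```text
pics
{'t': np.float64(0.0), 'q': array([-1.455,  0.528,  1.434, -0.   ,  1.181, -0.179]), 'qd': array([ 0.001, -0.001,  0.001,  0.   , -0.   ,  0.002]), 'tau': array([ 2.0000e-03, -4.4234e+01, -1.7803e+01, -0.0000e+00,  8.0000e-03,
        0.0000e+00]), 'tcp_pos': array([ 0.181, -0.598,  0.244]), 'tool_rot': array([ 0.989,  0.146,  0.   , -0.001]), 'force': array([-0.54 ,  0.262, -0.099]), 'ft_torque': array([ 0.007, -0.027,  0.006]), 'gripper_force': np.float64(0.0), 'finger_gap': np.float64(0.998)} 0.014
scene {'fov_y': 42.53533698123175, 'cx': 250.86836793649167, 'cy': 193.84797409324372}
[[ 0.877 -0.387  0.285  0.999]
 [ 0.48   0.697 -0.533 -0.74 ]
 [ 0.007  0.604  0.797  1.325]
 [ 0.     0.     0.     1.   ]]
side {'fov_y': 50.92959026734318, 'cx': 254.42551538249688, 'cy': 195.88299672949847}
[[-0.985  0.095 -0.141  0.404]
 [-0.17  -0.504  0.847  1.107]
 [ 0.009  0.859  0.512  0.749]
 [ 0.     0.     0.     1.   ]]
wrist {'fov_y': 69.8209620967223, 'cx': 251.32663301694262, 'cy': 190.03602456281854, 'mount': array([[-8.94862106e-04,  9.65340621e-01,  2.60991734e-01,
         6.74434965e-02],
       [ 9.99999195e-01,  1.09853931e-03, -6.34515233e-04,
        -5.72944119e-04],
       [-8.99233007e-04,  2.60990956e-01, -9.65340827e-01,
        -1.28462957e-01],
       [ 0.00000000e+00,  0.00000000e+00,  0.00000000e+00,
         1.00000000e+00]])}
[[ 0.289  0.924  0.25   0.245]
 [-0.957  0.279  0.074 -0.578]
 [-0.001 -0.261  0.965  0.373]
 [ 0.     0.     0.     1.   ]]
```

View pics/a.png

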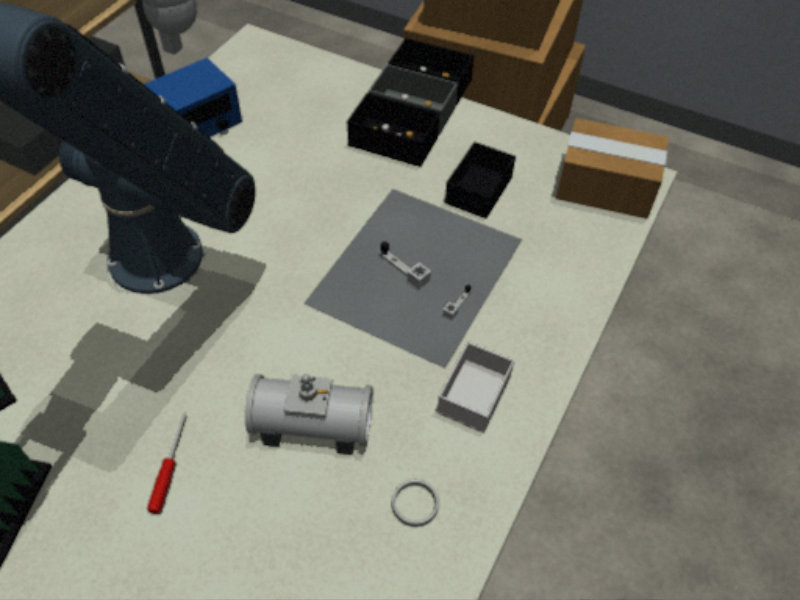

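View pics/b.png

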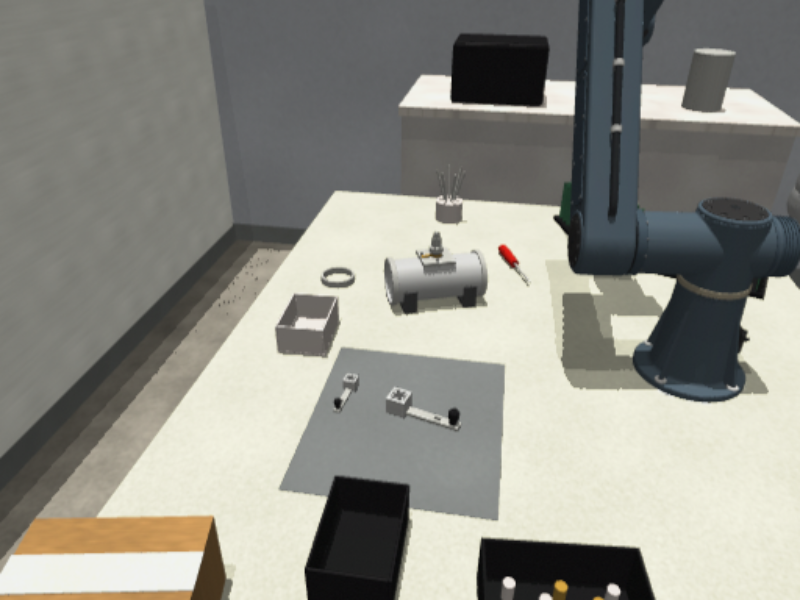

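The scene picture shows two lever-like things on the grey mat: one at (420,270) and a smaller one at (452,308). In the side picture they are at (400,400) and (350,380). The larger fits, with its hub at scene (420,270) and knob at (385,246). The damper spindle is at scene (308,380). Next I measure and take a crop.

Run:
```python
from h import *
for n in('scene','side'):
    d=dict(np.load(f'pics/{n}0.npz'));W=cloud(d)
    def st(name,m):
        p=W[m]; print(n,name,len(p),np.round(np.nanmean(p,0),4),np.round(np.nanmin(p,0),3),np.round(np.nanmax(p,0),3))
    v,u=np.mgrid[:384,:512]
    def box(c,r): return (abs(u-c[0]/1.5625)<r/1.5625)&(abs(v-c[1]/1.5625)<r/1.5625)
    L={'scene':((420,270),(385,246),(452,308),(308,385)),'side':((400,400),(454,415),(350,380),(436,245))}[n]
    z=W[...,2]
    st('mat',box((L[0][0]+30,L[0][1]+30),8))
    st('hub',box(L[0],22)&(z>.028)&(z<.045)); st('knob',box(L[1],14)&(z>.015)&(z<.06))
    st('small',box(L[2],14)&(z>.012)); st('spindle',box(L[3],40)&(z>.145)); st('pin',box(L[3],40)&(z>.163)); st('plate',box(L[3],40)&(z>.108)&(z<.12))
    x,y=[int(q/1.5625) for q in L[0]]
    c=cv2.resize(d['image'][y-40:y+40,x-45:x+45],None,fx=4.4,fy=4.4,interpolation=cv2.INTER_CUBIC)
    g=c if n=='scene' else np.hstack([g,c])
save('crop1.png',g)
```

```text
scene mat 121 [0.6339 0.2071 0.0085] [ 0.608  0.167 -0.006] [0.661 0.239 0.032]
scene hub 94 [0.546  0.2252 0.0354] [0.524 0.203 0.028] [0.568 0.246 0.044]
scene knob 40 [0.4458 0.2515 0.0337] [0.433 0.241 0.015] [0.466 0.265 0.046]
scene small 64 [0.6467 0.1762 0.0217] [0.634 0.164 0.012] [0.668 0.201 0.032]
scene spindle 73 [ 0.5342 -0.1894  0.1616] [ 0.52  -0.199  0.145] [ 0.544 -0.178  0.18 ]
scene pin 30 [ 0.5332 -0.1885  0.172 ] [ 0.526 -0.196  0.163] [ 0.539 -0.178  0.18 ]
scene plate 620 [ 0.5343 -0.1917  0.1145] [ 0.46  -0.234  0.108] [ 0.604 -0.138  0.12 ]
side mat 100 [4.816e-01 2.758e-01 2.000e-04] [ 0.467  0.255 -0.004] [0.496 0.297 0.004]
side hub 111 [0.5461 0.23   0.0328] [0.525 0.208 0.028] [0.568 0.249 0.037]
side knob 59 [0.445  0.2621 0.0314] [0.436 0.251 0.018] [0.454 0.269 0.04 ]
side small 69 [0.647  0.1827 0.0193] [0.635 0.168 0.012] [0.66  0.195 0.025]
side spindle 48 [ 0.533  -0.1817  0.1587] [ 0.522 -0.193  0.146] [ 0.544 -0.171  0.173]
side pin 15 [ 0.5336 -0.1828  0.1683] [ 0.526 -0.193  0.163] [ 0.541 -0.178  0.173]
side plate 209 [ 0.532  -0.1752  0.1136] [ 0.444 -0.243  0.108] [ 0.613 -0.134  0.12 ]
```

View pics/crop1.png

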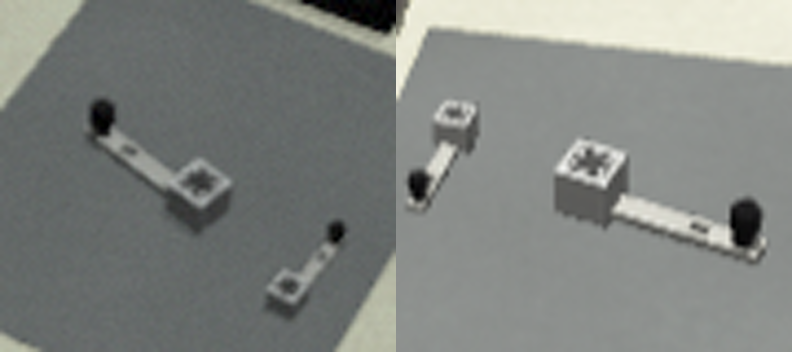

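The crop shows the larger lever (hub at crop (200,185) in the left half, knob at (102,112)) beside the smaller copy at (287,290). The hub-to-knob distance measures 0.105 m and the hub top is at 34 mm, so this is the right one. Hub is at about (0.546, 0.228) with yaw about 164°, and the spindle is at about (0.533, -0.186). Next, look at the spindle from above.

>>> drive_tool:
  plan:
    - [0,0,0,0,0,8.35,1]
    - [0,0,0,0,0,8.35,1]
    - [0,0,0,0,0,8.35,1]
    - [0,0,0,0,0,8.35,1]
    - [0.011,-0.035,0,0,0,0,1]
    - [0.011,-0.035,0,0,0,0,1]
    - [0.011,-0.035,0,0,0,0,1]
    - [0.011,-0.035,0,0,0,0,1]
    - [0.011,-0.035,0,0,0,0,1]
    - [0.011,-0.035,0,0,0,0,1]

```text
t: 1.15
tcp_pos: [0.3047, -0.4143, 0.2451]
tool_rot: [0.99, -0.144, -0.0, -0.0]
force: [0.0, -0.1, -0.2]
finger_gap: 1.0
gripper_force: 0.0
```

>>> drive_tool:
  plan:
    - [0.011,-0.035,0,0,0,0,1]
    - [0.011,-0.035,0,0,0,0,1]
    - [0.011,-0.035,0,0,0,0,1]
    - [0.011,-0.035,0,0,0,0,1]
    - [0.011,-0.036,0,0,0,0,1]
    - [0.011,-0.036,0.01,0,0,0,1]
    - [0.011,-0.036,0.01,0,0,0,1]
    - [0.011,-0.036,0.01,0,0,0,1]
    - [0,0,0,0,0,0,1]
    - [0,0,0,0,0,0,1]

```text
t: 2.15
tcp_pos: [0.4695, -0.1678, 0.2149]
tool_rot: [0.99, -0.143, -0.001, -0.0]
force: [0.2, 0.4, 0.0]
finger_gap: 1.001
gripper_force: 0.0
```

Run:
```python
from h import *
d=snap('wrist');np.savez('pics/w1.npz',**d,tcp=manip.sense()['tcp_pos']);s=manip.sense();print(s['tcp_pos'],s['tool_rot'],s['q'],s['force'])
W=cloud(d);z=W[...,2]
im=d['image']
for lo,hi in((.17,.18),(.155,.164),(.134,.142),(.11,.118)):
    m=(z>lo)&(z<hi)&(abs(W[...,0]-.533)<.06)&(abs(W[...,1]+.186)<.06);v,u=np.nonzero(m);print(lo,m.sum(),np.round(W[m].mean(0),4),u.mean(),v.mean(),np.ptp(u),np.ptp(v))
    if lo==.155:c=(int(u.mean()),int(v.mean()))
x,y=c
g=im[max(y-50,0):y+50,x-50:x+50]
a=cv2.resize(im,(640,480));b=cv2.resize(g,(480,480),interpolation=cv2.INTER_CUBIC)
save('w1.png',cv2.resize(np.hstack([cv2.resize(im,(320,240)).repeat(2,0)[:480],b]),(800,480)))
```

```text
[ 0.46940757 -0.16873624  0.21526181] [ 9.89626783e-01 -1.43662014e-01 -1.60732353e-04  1.76548678e-04] [-5.69225625e-01  4.01929301e-01  1.77677849e+00 -5.53327642e-04
  9.63032182e-01  1.29020837e+00] [ 0.84005759 -0.09206761  0.15150818]
0.17 442 [ 0.5349 -0.186   0.1726] 251.4841628959276 114.05656108597285 23 24
0.155 236 [ 0.5351 -0.1859  0.16  ] 251.1906779661017 113.71186440677967 35 35
0.134 888 [ 0.5351 -0.1862  0.138 ] 251.56306306306305 113.71058558558559 43 45
0.11 7145 [ 0.536  -0.1874  0.115 ] 252.65332400279917 111.61945416375087 128 134
```

View pics/w1.png

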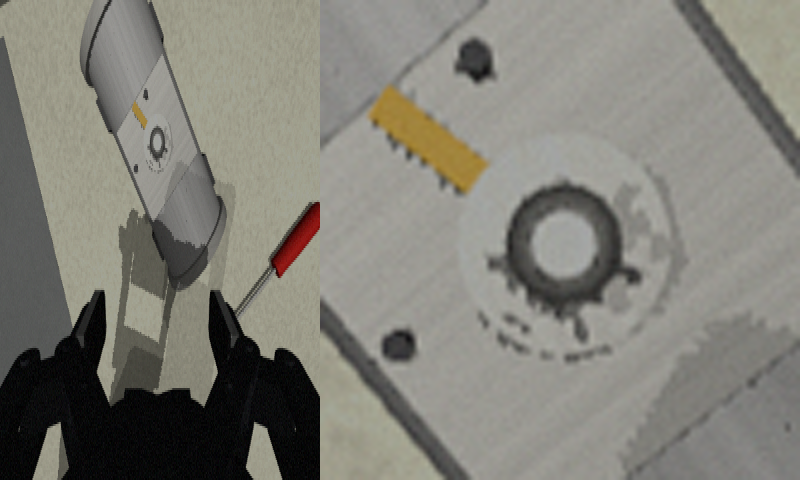

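The crop shows the spindle at its centre (565,245), its shadowed teeth around the nose, and the brass pointer towards the upper left. I get the tooth angle from the depth map.

Run:
```python
from h import *
d=dict(np.load('pics/w1.npz'));W=cloud(d);z=W[...,2]
def fit(m,c):
    p=W[m][:,:2]-c; a=np.arctan2(p[:,1],p[:,0]); S=np.exp(6j*a).mean(); return len(p),np.degrees(np.angle(S))/6,abs(S)
near=np.hypot(W[...,0]-.535,W[...,1]+.186)
c2=W[(z>.17)&(near<.02)][:,:2].mean(0); cc=W[(abs(z-.138)<.003)&(near<.02)]
# collar circle fit
print(c2)
for lo,hi in((.156,.164),(.158,.162)):
  for r0 in(.0085,.0095):
    r=np.hypot(*(W[...,:2]-c2).transpose(2,0,1)); m=(z>lo)&(z<hi)&(r>r0)&(r<.0125); print(lo,r0,fit(m,c2))
m=(z>.157)&(z<.163)&(r>.0095)&(r<.0125);print(sorted(np.degrees(np.arctan2(*(W[m][:,:2]-c2).T[::-1])).round().astype(int)))
# image: collar level, gaps (collar visible at z .138 r<11.5)
m=(abs(z-.138)<.003)&(r>.0085)&(r<.0115);print('gaps',fit(m,c2))
hsv=cv2.cvtColor(d['image'],cv2.COLOR_RGB2HSV);m=(hsv[...,1]>120)&(near<.06)&(z>.118);p=W[m].mean(0);print('pointer',p,np.degrees(np.arctan2(p[1]-c2[1],p[0]-c2[0])))
v,u=np.nonzero((abs(z-.138)<.003)&(near<.018));(ell)=cv2.minEnclosingCircle(np.float32(W[(abs(z-.138)<.003)&(near<.018)][:,:2]));print('collar',ell)
```

```text
[ 0.53486216 -0.1860434 ]
0.156 0.0085 (189, np.float64(9.354925357809655), np.float64(0.769127679247629))
0.156 0.0095 (126, np.float64(8.85665217888076), np.float64(0.7889165467185328))
0.158 0.0085 (188, np.float64(9.33185088435036), np.float64(0.7682363110576813))
0.158 0.0095 (126, np.float64(8.85665217888076), np.float64(0.7889165467185328))
[np.int64(-180), np.int64(-179), np.int64(-178), np.int64(-177), np.int64(-175), np.int64(-175), np.int64(-173), np.int64(-172), np.int64(-170), np.int64(-170), np.int64(-169), np.int64(-167), np.int64(-167), np.int64(-166), np.int64(-164), np.int64(-163), np.int64(-162), np.int64(-161), np.int64(-121), np.int64(-120), np.int64(-119), np.int64(-118), np.int64(-117), np.int64(-116), np.int64(-116), np.int64(-115), np.int64(-113), np.int64(-113), np.int64(-112), np.int64(-109), np.int64(-109), np.int64(-109), np.int64(-106), np.int64(-106), np.int64(-106), np.int64(-103), np.int64(-103), np.int64(-102), np.int64(-61), np.int64(-61), np.int64(-59), np.int64(-58), np.int64(-57), np.int64(-56), np.int64(-56), np.int64(-54), np.int64(-53), np.int
[... 635 characters left out ...]
6), np.int64(67), np.int64(69), np.int64(70), np.int64(70), np.int64(73), np.int64(73), np.int64(73), np.int64(76), np.int64(76), np.int64(76), np.int64(80), np.int64(80), np.int64(118), np.int64(118), np.int64(121), np.int64(121), np.int64(123), np.int64(123), np.int64(124), np.int64(125), np.int64(126), np.int64(128), np.int64(129), np.int64(130), np.int64(131), np.int64(133), np.int64(134), np.int64(134), np.int64(136), np.int64(137), np.int64(138), np.int64(139), np.int64(179)]
gaps (206, np.float64(-20.429938407229084), np.float64(0.5442034570646528))
pointer [ 0.48671228 -0.17112606  0.28758292] 162.78647046264282
collar ((0.5349879860877991, -0.18602119386196136), 0.01608947291970253)
```

The teeth stand at 9.2° (mod 60) and the spindle axis is at (0.5349, -0.1860). Next, look at the lever the same way.

>>> drive_tool:
  plan:
    - [-0.0107,-0.04,0,0,0,0,1]
    - [-0.0107,-0.04,0,0,0,0,1]
    - [-0.0107,-0.04,0,0,0,0,1]
    - [-0.0107,-0.04,0,0,0,0,1]
    - [-0.0107,-0.04,0,0,0,0,1]
    - [-0.0107,-0.04,0,0,0,0,1]
    - [-0.0107,-0.04,0,0,0,0,1]
    - [-0.0107,-0.04,0,0,0,0,1]
    - [-0.0107,-0.04,0,0,0,0,1]
    - [-0.0107,-0.04,0,0,0,0,1]

```text
t: 3.2
tcp_pos: [0.4818, 0.2454, 0.2159]
tool_rot: [0.989, -0.145, 0.001, -0.0]
force: [0.1, 0.2, 0.0]
finger_gap: 0.999
gripper_force: 0.0
```

>>> drive_tool:
  plan:
    - [0,0,0.042,0,0,0,1]
    - [0,0,0.042,0,0,0,1]
    - [0,0,0.042,0,0,0,1]
    - [0,0,0,0,0,0,1]
    - [0,0,0,0,0,0,1]

```text
t: 3.7
tcp_pos: [0.4816, 0.2442, 0.0894]
tool_rot: [0.989, -0.145, -0.0, 0.0]
force: [-0.5, 0.2, 1.1]
finger_gap: 1.001
gripper_force: 0.0
```

Run:
```python
from h import *
s=manip.sense();d=snap('wrist');np.savez('pics/w2.npz',**d);print(s['tcp_pos'],s['tool_rot'])
W=cloud(d);z=W[...,2];near=np.hypot(W[...,0]-.546,W[...,1]-.2275)
m=(abs(z-.034)<.004)&(near<.032);p=np.float32(W[m][:,:2]);r=cv2.minAreaRect(p*1000);print('hub',r,W[m].mean(0),m.sum())
v,u=np.nonzero(m);print(u.mean(),v.mean())
c=np.array(r[0])/1000
rr=np.hypot(W[...,0]-c[0],W[...,1]-c[1])
q=W[m][:,:2]-c;q=q[(np.hypot(*q.T)<.0125)&(np.hypot(*q.T)>.009)];S=np.exp(6j*np.arctan2(q[:,1],q[:,0])).mean();print('ribs(+30)',np.degrees(np.angle(S))/6,abs(S))
m=(z<.028)&(rr<.0135);print('bore',W[m].mean(0),m.sum())
m=(z>.004)&(z<.013)&(rr>.025)&(rr<.09);a=W[m][:,:2];l=cv2.fitLine(np.float32(a),cv2.DIST_L2,0,.01,.01).ravel();print('arm',l,np.degrees(np.arctan2(l[1],l[0])),m.sum())
m=(z>.03)&(z<.045)&(rr>.08)&(rr<.125);print('knob',W[m].mean(0),np.degrees(np.arctan2(*(W[m].mean(0)[:2]-c)[::-1])))
save('w2.png',cv2.resize(d['image'],(640,480)))
```

```text
[0.48155701 0.2441926  0.08942974] [ 9.89430218e-01 -1.45008830e-01 -4.64149565e-04  2.60871485e-04]
hub ((548.7379150390625, 227.6865692138672), (36.17604446411133, 35.536338806152344), 73.1720199584961) [0.54930888 0.22729411 0.03386994] 2029
247.9388861508132 110.7772301626417
ribs(+30) 13.88141685722182 0.7527069604999131
bore [0.54914463 0.22763543 0.0027357 ] 928
arm [ 0.96207285 -0.27279273  0.49602038  0.24257417] -15.830517 1682
knob [0.44919702 0.25592279 0.03616185] 164.1632401886122
```

View pics/w2.png

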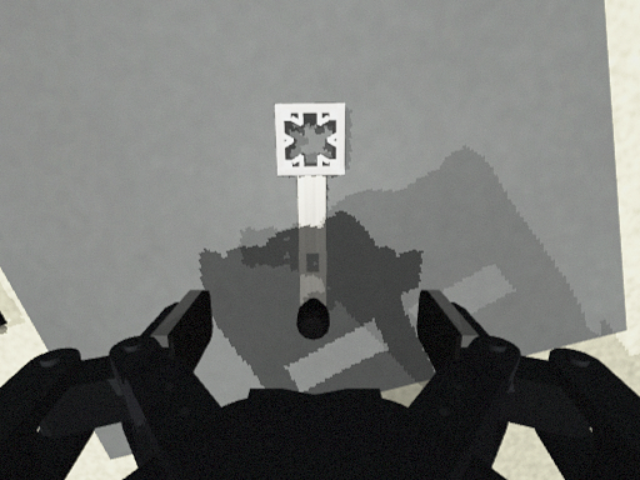

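The wrist view shows the lever hub at (310,138) with its arm running down to the knob at (313,318). The pads straddle the arm line, so the grip is aligned. Move over the hub, descend and grip.

>>> drive_tool:
  plan:
    - [0.035,-0.0018,0,0,0,-0.6,1]
    - [0.0343,-0.0017,0,0,0,0,1]
    - [0,0,0.03,0,0,0,1]
    - [0,0,0.026,0,0,0,1]
    - [0,0,0.0154,0,0,0,1]
    - [0,0,0,0,0,0,1]
    - [0,0,0,0,0,0,1]

```text
t: 4.45
tcp_pos: [0.5495, 0.2294, 0.0195]
tool_rot: [0.99, -0.139, 0.001, -0.0]
force: [0.5, -0.5, 0.9]
finger_gap: 1.002
gripper_force: 0.0
```

>>> drive_tool:
  plan:
    - [0,0,0,0,0,0,-1]
    - [0,0,0,0,0,0,-1]
    - [0,0,0,0,0,0,-1]
    - [0,0,0,0,0,0,-1]
    - [0,0,0,0,0,0,-1]
    - [0,0,0,0,0,0,-1]
    - [0,0,0,0,0,0,-1]
    - [0,0,0,0,0,0,-1]
  newtons: 50

```text
t: 5.25
tcp_pos: [0.549, 0.2293, 0.0189]
tool_rot: [0.99, -0.139, 0.001, -0.0]
force: [-0.4, -0.6, 5.5]
finger_gap: 0.415
gripper_force: 50.7
```

Run:
```python
from h import *
s=manip.sense();print({k:np.round(v,4) for k,v in s.items()})
```

```text
{'t': np.float64(5.25), 'q': array([ 2.0810e-01,  8.1330e-01,  1.6500e+00, -3.0000e-04,  6.7690e-01,
        2.0574e+00]), 'qd': array([ 0.0004, -0.0012,  0.0007, -0.0004, -0.0015, -0.0002]), 'tau': array([  0.076 , -43.5772,  -8.3419,   0.1319,  -0.2508,   0.0516]), 'tcp_pos': array([0.549 , 0.2293, 0.0189]), 'tool_rot': array([ 9.903e-01, -1.387e-01,  6.000e-04, -1.000e-04]), 'force': array([-0.3809, -0.6096,  5.5341]), 'ft_torque': array([-0.1436,  0.1449,  0.0954]), 'gripper_force': np.float64(50.6726), 'finger_gap': np.float64(0.4155)}
```

>>> drive_tool:
  plan:
    - [0,0,-0.02,0,0,0,-1]
    - [0,0,-0.04,0,0,0,-1]
    - [0,0,-0.045,0,0,0,-1]
    - [0,0,-0.045,0,0,0,-1]
    - [0,0,-0.04,0,0,0,-1]
    - [0,0,-0.015,0,0,0,-1]
    - [0,0,0,0,0,0,-1]

```text
t: 5.95
tcp_pos: [0.5499, 0.2297, 0.2257]
tool_rot: [0.99, -0.139, 0.003, -0.001]
force: [0.6, 0.4, -1.9]
finger_gap: 0.412
gripper_force: 50.2
```

Run:
```python
from h import *
s=manip.sense();d=snap('wrist');np.savez('pics/w3.npz',**d);print({k:np.round(v,4) for k,v in s.items() if k not in('q','qd','tau')})
c=cv2.resize(d['image'][150:384,100:412],None,fx=2.5,fy=2.5,interpolation=cv2.INTER_CUBIC);save('w3.png',c);print(c.shape)
```

```text
{'t': np.float64(5.95), 'tcp_pos': array([0.5499, 0.2297, 0.2257]), 'tool_rot': array([ 0.9903, -0.1388,  0.0029, -0.0011]), 'force': array([ 0.5553,  0.4428, -1.8658]), 'ft_torque': array([-0.036 , -0.0575,  0.0367]), 'gripper_force': np.float64(50.226), 'finger_gap': np.float64(0.4118)}
(585, 780, 3)
```

View pics/w3.png

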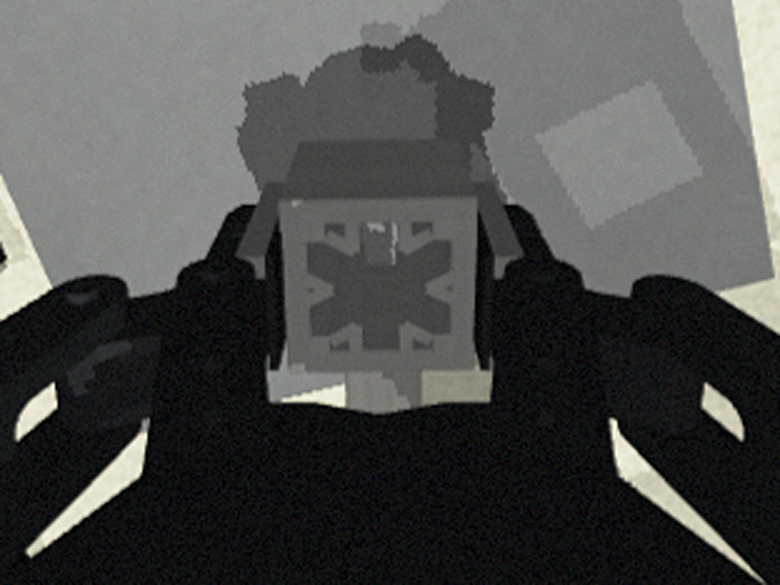

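The wrist view shows the hub held squarely between the pads, with the bore centred at about (380,292) in the crop and one slot along the tool's x. I measure the bore in the tool frame with the same camera, so the calibration bias cancels.

```bash
python3 - <<'E'
from h import *
d=dict(np.load('pics/w3.npz'));d['extrinsics']=d['mount'];W=cloud(d);z=W[...,2]
m=(abs(z+.0155)<.006)&(np.abs(W[...,0])<.024)&(abs(W[...,1])<.0195);print(m.sum(),np.median(z[m]))
zt=np.median(z[m]);m&=abs(z-zt)<.0025;p=W[m];A=np.c_[p[:,:2],np.ones(len(p))];k=np.linalg.lstsq(A,p[:,2],rcond=None)[0];print('tilt deg',np.degrees(k[:2]))
r=cv2.minAreaRect(np.float32(p[:,:2]*1000));print(r, p[:,:2].min(0),p[:,:2].max(0))
# bore: enclosed hole in top-face mask
M=np.uint8(m);n,lab,st,ce=cv2.connectedComponentsWithStats(1-M)
v,u=np.nonzero(m);inside=[i for i in range(1,n) if st[i,0]>u.min() and st[i,1]>v.min() and st[i,0]+st[i,2]<u.max() and st[i,1]+st[i,3]<v.max() and st[i,4]>60]
f=192/np.tan(np.radians(d['fov_y']/2));E=np.array(d['mount'])
for i in inside:
    vv,uu=np.nonzero(lab==i)
    ray=np.c_[(uu-d['cx'])/f,-(vv-d['cy'])/f,-np.ones(len(uu))]@E[:3,:3].T
    q=E[:3,3]+ray*((zt-E[2,3])/ray[:,2])[:,None]
    c=q[:,:2].mean(0);b=(q.min(0)+q.max(0))/2;e=q[:,:2]-c;rad=np.hypot(*e.T);w=rad>.0085;S=np.exp(6j*np.arctan2(e[w,1],e[w,0])).mean()
    print('bore c',c,b[:2],'n',len(uu),'slot ang',np.degrees(np.angle(S))/6,abs(S),np.ptp(q,0))
# spindle in tool frame at w1
d1=dict(np.load('pics/w1.npz'));d1m=dict(d1);s=[0.46940757,-0.16873624,0.21526181]
E
python3 - <<'E'
from scipy.spatial.transform import Rotation as R;import numpy as np
for q in([.989626783,-.143662014,-1.6e-4,1.77e-4],[.9903,-.1388,.0029,-.0011]):print(R.from_quat(q).as_matrix().round(4))
E
```

```text
4507 -0.014743863700687698
tilt deg [-0.01842336  0.01175479]
((0.3116779327392578, 0.010875701904296875), (38.7111701965332, 37.287052154541016), 89.95935821533203) [-0.01834308 -0.01935298] [0.01894925 0.0193583 ]
bore c [ 0.00112466 -0.00106169] [ 0.00082347 -0.00093021] n 1718 slot ang -0.8851546157317506 0.5813659988389868 [2.42299357e-02 2.54935831e-02 2.77555756e-17]
[[ 9.587e-01 -2.843e-01 -4.000e-04]
 [-2.843e-01 -9.587e-01 -3.000e-04]
 [-3.000e-04  4.000e-04 -1.000e+00]]
[[ 0.9615 -0.2749  0.006 ]
 [-0.2749 -0.9615  0.0014]
 [ 0.0054 -0.003  -1.    ]]
```

```bash
cat > fit.py <<'E'
from h import *
from scipy.optimize import differential_evolution as DE
def run(d,zt,inv,lim,cen):
    f=192/np.tan(np.radians(d['fov_y']/2));E=np.array(d['extrinsics'])
    W=cloud(d);v,u=np.mgrid[:384,:512]
    ray=np.stack([(u-d['cx'])/f,-(v-d['cy'])/f,-np.ones(u.shape)],-1)@E[:3,:3].T
    q=(E[:3,3]+ray*((zt-E[2,3])/ray[...,2])[...,None])[...,:2]-cen
    k=np.hypot(q[...,0],q[...,1])<lim; q=q[k]; y=(abs(W[...,2][k]-zt)<.002)
    def model(p,core,tip,w):
        e=q-p[:2];rad=np.hypot(*e.T);a=np.arctan2(e[:,1],e[:,0])-p[2];a=(a+np.pi/6)%(np.pi/3)-np.pi/6
        return (rad<core)|((rad*np.cos(a)<tip)&(abs(rad*np.sin(a))<w))
    def cost(p):
        h=model(p,p[3],p[4],p[5]); 
        if inv: return np.mean(h==y)
        rad=np.hypot(*(q-p[:2]).T);o=rad>p[3]  # teeth: ignore core
        return np.mean((h!=y)&o)
    b=[(-.003,.003)]*2+[(-.52,.52)]+([(.0078,.009),(.0125,.0145),(.003,.004)] if inv else [(.0073,.0078),(.011,.012),(.0017,.0025)])
    r=DE(cost,b,seed=1,maxiter=150,popsize=12,tol=1e-8);print(np.round(r.x[:2]*1000+np.array(cen)*1000,2),'ang',np.degrees(r.x[2]),r.x[3:]*1000,'err',r.fun)
E
python3 - <<'E'
from fit import *
d=dict(np.load('pics/w3.npz'));d['extrinsics']=d['mount'];run(d,-.0147,True,.0155,[0,0])
d=dict(np.load('pics/w2.npz'));run(d,.034,True,.0155,[.549,.2277])
d=dict(np.load('pics/w1.npz'));run(d,.16,False,.016,[.5349,-.186])
E
```

```text
[ 0.66 -1.06] ang -0.47875095350096836 [ 8.15214544 13.58234408  3.00486338] err 0.06998100063331222
[548.65 227.47] ang -15.96657986294759 [ 8.38832608 14.00519541  3.46159659] err 0.07578947368421053
[ 534.94 -186.07] ang 9.263938005985814 [ 7.79860064 11.45659077  1.99730847] err 0.0019782393669634025
```

>>> drive_tool:
  plan:
    - [0,0,0,0,0,-8.2,-1]
    - [0,0,0,0,0,-8.2,-1]
    - [0,0,0,0,0,-8.3,-1]
    - [-0.0066,0.0341,0,0,0,0,-1]
    - [-0.0066,0.0341,0,0,0,0,-1]
    - [-0.0066,0.0341,0,0,0,0,-1]
    - [-0.0066,0.0341,0,0,0,0,-1]
    - [-0.0066,0.0341,0,0,0,0,-1]
    - [-0.0066,0.0341,0,0,0,0,-1]
    - [-0.0066,0.0341,0,0,0,0,-1]

```text
t: 7.0
tcp_pos: [0.5373, -0.0147, 0.2203]
tool_rot: [0.997, 0.076, -0.003, -0.001]
force: [0.5, 0.0, -1.9]
finger_gap: 0.411
gripper_force: 50.3
```

>>> drive_tool:
  plan:
    - [-0.0066,0.0341,0,0,0,0,-1]
    - [-0.0066,0.0341,0,0,0,0,-1]
    - [-0.0066,0.0341,0,0,0,0,-1]
    - [-0.0066,0.0341,0,0,0,0,-1]
    - [-0.0065,0.0341,0,0,0,0,-1]
    - [0,0,0,0,0,0,-1]
    - [0,0,0,0,0,0,-1]
    - [0,0,0,0,0,0,-1]

```text
t: 7.8
tcp_pos: [0.5313, -0.1858, 0.2212]
tool_rot: [0.997, 0.076, -0.002, -0.001]
force: [-0.4, 0.1, -2.0]
finger_gap: 0.416
gripper_force: 50.4
```

```bash
cat > st.py <<'E'
from h import *
s=manip.sense();T=R.from_quat(s['tool_rot']).as_matrix();print(s['t'],'tcp',np.round(s['tcp_pos'],4),'psi',np.degrees(np.arctan2(T[1,0],T[0,0])).round(2),'z',T[:,2].round(4),'F',s['force'].round(1),'M',s['ft_torque'].round(2),'gap',s['finger_gap'],s['gripper_force'],'q6',s['q'][5])
import sys
if len(sys.argv)>2:
    D=np.r_[float(sys.argv[1]),float(sys.argv[2]),s['tcp_pos'][2]]-s['tcp_pos'];print('tool shift mm',(T.T@D*1000).round(2))
E
python3 st.py .5342 -.187
```

```text
7.8 tcp [ 0.5313 -0.1858  0.2212] psi 8.75 z [-0.0034  0.0026 -1.    ] F [-0.4  0.1 -2. ] M [ 0.05 -0.   -0.02] gap 0.4158318679893712 50.36649942398071 q6 0.8825566315841519
tool shift mm [ 2.67  1.57 -0.01]
```

>>> drive_tool:
  plan:
    - [0.0027,0.0016,0,-0.18,0.17,0,-1]
    - [0,0,0.01,0,0,0,-1]
    - [0,0,0.01,0,0,0,-1]
    - [0,0,0,0,0,0,-1]
    - [0,0,0,0,0,0,-1]

```text
t: 8.3
tcp_pos: [0.5351, -0.188, 0.2022]
tool_rot: [0.997, 0.076, 0.001, 0.001]
force: [-0.4, -0.7, -0.9]
finger_gap: 0.41
gripper_force: 50.3
```

```bash
python3 st.py .5342 -.187
python3 - <<'E'
from h import *
d=snap('wrist');np.savez('pics/w4.npz',**d)
a=cv2.resize(d['image'][200:340,170:340],(400,330),interpolation=cv2.INTER_CUBIC)
s=snap('side');np.savez('pics/s4.npz',**s);f=192/np.tan(np.radians(s['fov_y']/2));E=np.array(s['extrinsics']);p=np.linalg.inv(E)@[.5349,-.186,.18,1];u=int(s['cx']-p[0]/p[2]*f);v=int(s['cy']+p[1]/p[2]*f);print(u,v)
b=cv2.resize(s['image'][v-30:v+30,u-36:u+36],(400,330),interpolation=cv2.INTER_CUBIC);save('w4.png',np.hstack([a,b]))
E
```

```text
8.3 tcp [ 0.5351 -0.188   0.2022] psi 8.75 z [ 0.0021 -0.0018 -1.    ] F [-0.4 -0.7 -0.9] M [ 0.   -0.02 -0.03] gap 0.40990379675987404 50.33875286579132 q6 0.8837729032304925
tool shift mm [-0.72 -1.1  -0.  ]
278 145
```

View pics/w4.png

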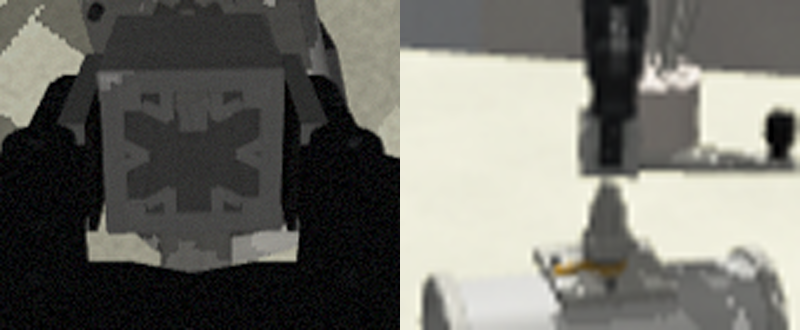

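The side crop (right) shows the hub at (608,150) straight above the spindle nose at (607,190), still clear of it. Trim the position, then descend gently onto the nose.

>>> drive_tool:
  plan:
    - [-0.0007,-0.0011,0,0.1,-0.1,0,-1]
    - [0,0,0,0,0,0,-1]
    - [0,0,0,0,0,0,-1]

```text
t: 8.7
tcp_pos: [0.5346, -0.1875, 0.2032]
tool_rot: [0.997, 0.076, 0.001, 0.001]
force: [0.9, 0.6, -1.5]
finger_gap: 0.411
gripper_force: 50.3
```

```bash
python3 st.py .5342 -.187
```

```text
8.7 tcp [ 0.5346 -0.1875  0.2032] psi 8.73 z [ 0.0019 -0.0014 -1.    ] F [ 0.9  0.6 -1.5] M [ 0.01  0.01 -0.  ] gap 0.4109324811446051 50.33919095993042 q6 0.8841860029739759
tool shift mm [-0.33 -0.59 -0.  ]
```

>>> drive_tool:
  plan:
    - [-0.0004,-0.0007,0,0.1,-0.1,0,-1]
    - [0,0,0.006,0,0,0,-1]
    - [0,0,0.003,0,0,0,-1]
    - [0,0,0.003,0,0,0,-1]
    - [0,0,0,0,0,0,-1]

```text
t: 9.2
tcp_pos: [0.5336, -0.1866, 0.1901]
tool_rot: [0.997, 0.076, -0.001, -0.001]
force: [0.5, -0.4, -1.2]
finger_gap: 0.413
gripper_force: 50.4
```

```bash
python3 st.py .5342 -.187
```

```text
9.2 tcp [ 0.5336 -0.1866  0.1901] psi 8.73 z [-0.0019  0.0011 -1.    ] F [ 0.5 -0.4 -1.2] M [ 0.05 -0.01 -0.01] gap 0.41276597788834174 50.351479053497314 q6 0.8844565185160731
tool shift mm [ 0.51  0.47 -0.  ]
```

>>> drive_tool:
  plan:
    - [0.0003,0.0003,0.001,0,0,0,-1]
    - [0,0,0.002,0,0,0,-1]
    - [0,0,0.002,0,0,0,-1]
    - [0,0,0,0,0,0,-1]

```text
t: 9.6
tcp_pos: [0.5342, -0.187, 0.1856]
tool_rot: [0.997, 0.076, -0.001, -0.0]
force: [1.0, -0.3, -1.4]
finger_gap: 0.411
gripper_force: 50.3
```

```bash
python3 st.py .5342 -.187
```

```text
9.6 tcp [ 0.5342 -0.187   0.1856] psi 8.73 z [-1.1e-03  6.0e-04 -1.0e+00] F [ 1.  -0.3 -1.4] M [0.01 0.   0.  ] gap 0.41121687016121056 50.32571017742157 q6 0.8843984109893543
tool shift mm [-0.01  0.02 -0.  ]
```

Exactly on target, with no contact force 8 mm over the tip. Continue towards the tooth tops (TCP about 0.179).

>>> drive_tool:
  plan:
    - [0,0,0.002,0,0,0,-1]
    - [0,0,0.002,0,0,0,-1]
    - [0,0,0.002,0,0,0,-1]
    - [0,0,0.001,0,0,0,-1]
    - [0,0,0,0,0,0,-1]

```text
t: 10.1
tcp_pos: [0.5342, -0.187, 0.1787]
tool_rot: [0.997, 0.076, -0.0, -0.0]
force: [0.4, 0.1, -1.8]
finger_gap: 0.414
gripper_force: 50.4
```

```bash
python3 st.py .5342 -.187
```

```text
10.1 tcp [ 0.5342 -0.187   0.1787] psi 8.73 z [-1.e-03  6.e-04 -1.e+00] F [ 0.4  0.1 -1.8] M [-0.03 -0.03  0.02] gap 0.4139752136621083 50.36781370639801 q6 0.8843378835118088
tool shift mm [-0.04 -0.04  0.  ]
```

>>> drive_tool:
  plan:
    - [0,0,0.001,0,0,0,-1]
    - [0,0,0.001,0,0,0,-1]
    - [0,0,0.001,0,0,0,-1]
    - [0,0,0.001,0,0,0,-1]
    - [0,0,0,0,0,0,-1]

```text
t: 10.6
tcp_pos: [0.5343, -0.187, 0.1747]
tool_rot: [0.997, 0.076, -0.0, -0.0]
force: [-0.2, 0.3, -0.9]
finger_gap: 0.42
gripper_force: 50.4
```

```bash
python3 st.py .5342 -.187
```

```text
10.6 tcp [ 0.5343 -0.187   0.1747] psi 8.73 z [-9.e-04  5.e-04 -1.e+00] F [-0.2  0.3 -0.9] M [ 0.    0.   -0.01] gap 0.420038413267046 50.36815166473389 q6 0.8843391828235099
tool shift mm [-0.05 -0.02  0.  ]
```

The hub has passed the tooth tops without force. Go on to just above the collar.

>>> drive_tool:
  plan:
    - [0,0,0.003,0,0,0,-1]
    - [0,0,0.003,0,0,0,-1]
    - [0,0,0.003,0,0,0,-1]
    - [0,0,0.003,0,0,0,-1]
    - [0,0,0.002,0,0,0,-1]
    - [0,0,0.001,0,0,0,-1]
    - [0,0,0,0,0,0,-1]

```text
t: 11.3
tcp_pos: [0.5343, -0.187, 0.1597]
tool_rot: [0.997, 0.076, -0.0, -0.0]
force: [0.0, 0.3, -1.5]
finger_gap: 0.411
gripper_force: 50.4
```

```bash
python3 st.py .5342 -.187
```

```text
11.3 tcp [ 0.5343 -0.187   0.1597] psi 8.73 z [-9.e-04  4.e-04 -1.e+00] F [ 0.   0.3 -1.5] M [ 0.04 -0.01  0.  ] gap 0.41055140973765003 50.35240709781647 q6 0.8843455296816284
tool shift mm [-0.09 -0.05  0.  ]
```

>>> drive_tool:
  plan:
    - [0,0,0.001,0,0,0,-1]
    - [0,0,0.001,0,0,0,-1]
    - [0,0,0.0005,0,0,0,-1]
    - [0,0,0,0,0,0,-1]

```text
t: 11.7
tcp_pos: [0.5343, -0.1871, 0.1574]
tool_rot: [0.997, 0.076, -0.0, -0.0]
force: [-0.3, 0.5, -1.4]
finger_gap: 0.411
gripper_force: 50.4
```

```bash
python3 st.py .5342 -.187
```

```text
11.7 tcp [ 0.5343 -0.1871  0.1574] psi 8.73 z [-7.e-04  3.e-04 -1.e+00] F [-0.3  0.5 -1.4] M [ 0.03 -0.02 -0.04] gap 0.41076071894456495 50.35268247127533 q6 0.8843587890456797
tool shift mm [-0.09 -0.07  0.  ]
```

>>> drive_tool:
  plan:
    - [0,0,0.0005,0,0,0,-1]
    - [0,0,0.0005,0,0,0,-1]
    - [0,0,0,0,0,0,-1]

```text
t: 12.0
tcp_pos: [0.5344, -0.1871, 0.1568]
tool_rot: [0.997, 0.076, -0.0, -0.0]
force: [-0.5, 0.7, 2.5]
finger_gap: 0.414
gripper_force: 50.8
```

```bash
python3 st.py .5342 -.187
```

```text
12.0 tcp [ 0.5344 -0.1871  0.1568] psi 8.73 z [-2.e-04  0.e+00 -1.e+00] F [-0.5  0.7  2.5] M [ 0.09  0.16 -0.01] gap 0.41415718438166355 50.76301395893097 q6 0.8843670519509662
tool shift mm [-0.22 -0.16  0.  ]
```

Contact with the collar is felt: Fz steps by +4 N at TCP z 0.1568, which fits the expected home height. Press lightly, hold, then start turning.

>>> drive_tool:
  plan:
    - [0,0,0.0005,0,0,0,-1]
    - [0,0,0,0,0,0,-1]
    - [0,0,0,0,0,0,-1]
    - [0,0,0,0,0,0,-1]
    - [0.0001,0.0001,0,0,0,-5,-1]
    - [0.0001,0.0001,0,0,0,-5,-1]
    - [0,0,0,0,0,-5,-1]
    - [0,0,0,0,0,0,-1]
  newtons: 60

```text
t: 12.8
tcp_pos: [0.5346, -0.1867, 0.1568]
tool_rot: [0.979, 0.206, 0.0, -0.0]
force: [-1.5, 2.2, 5.4]
finger_gap: 0.415
gripper_force: 59.8
```

```bash
python3 st.py .5342 -.187
python3 - <<'E'
from h import *
d=dict(np.load('pics/w1.npz'));W=cloud(d);z=W[...,2];h=cv2.cvtColor(d['image'],cv2.COLOR_RGB2HSV)
n=np.hypot(W[...,0]-.5349,W[...,1]+.186);m=(h[...,1]>120)&(h[...,0]>12)&(h[...,0]<30)&(n<.06)&(z>.11)&(z<.14);p=W[m].mean(0)
m2=(n<.16)&(z>.07)&(z<.112);
print('pointer',p,m.sum(),np.degrees(np.arctan2(p[1]+.186,p[0]-.5349)))
m3=(abs(z-.115)<.002)&(n<.055);r=cv2.minAreaRect(np.float32(W[m3][:,:2]*1000));print('plate',r)
E
```

```text
12.8 tcp [ 0.5346 -0.1867  0.1568] psi 23.79 z [-1.e-04  1.e-03 -1.e+00] F [-1.5  2.2  5.4] M [ 0.41  0.23 -0.07] gap 0.4146734690325428 59.81066823005676 q6 0.6213323538592535
tool shift mm [-0.49  0.09 -0.  ]
pointer [ 0.55708544 -0.1698972   0.12043655] 196 35.973169525184574
plate ((534.8794555664062, -186.10028076171875), (75.1458969116211, 75.23988342285156), 22.06622886657715)
```

The pointer is at 36° and the plate's axis at 22°, so the spindle started at about 0.24 rad and needs about 55° plus slack. Forces are small, so continue.

>>> drive_tool:
  plan:
    - [0.0001,0.0001,0,0,0,-5,-1]
    - [0.0001,0,0,0,0,-5,-1]
    - [0.0001,0.0001,0,0,0,-5,-1]
    - [0.0001,0,0,0,0,-5,-1]
    - [0.0001,0.0001,0,0,0,-5,-1]
    - [0.0001,0,0,0,0,-5,-1]
    - [0,0,0,0,0,-5,-1]
    - [0,0,0,0,0,0,-1]

```text
t: 13.6
tcp_pos: [0.5345, -0.1864, 0.1568]
tool_rot: [0.871, 0.491, -0.0, -0.001]
force: [-3.6, 1.9, 7.2]
finger_gap: 0.411
gripper_force: 60.0
```

```bash
python3 st.py .5342 -.187
```

```text
13.6 tcp [ 0.5345 -0.1864  0.1568] psi 58.8 z [-0.0019  0.0014 -1.    ] F [-3.6  1.9  7.2] M [ 0.39  0.53 -0.03] gap 0.41121115458042423 59.962055683135986 q6 0.01123068261551168
tool shift mm [-0.62  0.07 -0.  ]
```

>>> drive_tool:
  plan:
    - [0,0,0,0,0,-3,-1]
    - [0,0,0,0,0,-3,-1]
    - [0,0,0,0,0,-2,-1]

```text
t: 13.9
tcp_pos: [0.5344, -0.1864, 0.1568]
tool_rot: [0.835, 0.55, -0.0, -0.001]
force: [-3.1, 1.6, 7.2]
finger_gap: 0.413
gripper_force: 59.6
```

```bash
python3 st.py .5342 -.187
python3 - <<'E'
from h import *
for n in('wrist','scene'):
    d=snap(n);W=cloud(d);z=W[...,2];h=cv2.cvtColor(d['image'],cv2.COLOR_RGB2HSV)
    k=np.hypot(W[...,0]-.5349,W[...,1]+.186);m=(h[...,1]>120)&(h[...,0]>12)&(h[...,0]<30)&(k<.05)&(z>.11)&(z<.13)
    p=W[m].mean(0);print(n,m.sum(),p,np.degrees(np.arctan2(p[1]+.186,p[0]-.5349))-22.07)
E
```

```text
13.9 tcp [ 0.5344 -0.1864  0.1568] psi 66.78 z [-0.0021  0.0016 -1.    ] F [-3.1  1.6  7.2] M [ 0.33  0.45 -0.23] gap 0.41273622671931354 59.55733895301819 q6 -0.12821072227555025
tool shift mm [-0.63  0.07 -0.  ]
wrist 350 [ 0.53695767 -0.16023927  0.1203419 ] 63.363123219972
scene 0 [nan nan nan] nan<stdin>:5: RuntimeWarning: Mean of empty slice.
  ret = um.true_divide(
```

The pointer reads 63.4° (1.106 rad). A few degrees more for margin, before the stop at 68.8°.

>>> drive_tool:
  plan:
    - [0,0,0,0,0,-2,-1]
    - [0,0,0,0,0,-2,-1]
    - [0,0,0,0,0,0,-1]
    - [0,0,0,0,0,0,-1]
    - [0,0,0,0,0,0,-1]

```text
t: 14.5
tcp_pos: [0.5344, -0.1864, 0.1568]
tool_rot: [0.816, 0.579, -0.0, -0.001]
force: [-3.7, 1.6, 7.3]
finger_gap: 0.412
gripper_force: 59.9
```

```bash
cat > ptr.py <<'E'
from h import *
d=snap('wrist');W=cloud(d);z=W[...,2];h=cv2.cvtColor(d['image'],cv2.COLOR_RGB2HSV)
k=np.hypot(W[...,0]-.5349,W[...,1]+.186);m=(h[...,1]>120)&(h[...,0]>12)&(h[...,0]<30)&(k<.05)&(z>.11)&(z<.13)
p=W[m].mean(0);a=np.degrees(np.arctan2(p[1]+.186,p[0]-.5349))-22.07;print(m.sum(),p,a,np.radians(a))
E
python3 st.py .5342 -.187;python3 ptr.py
```

```text
14.5 tcp [ 0.5344 -0.1864  0.1568] psi 70.72 z [-0.0022  0.0015 -1.    ] F [-3.7  1.6  7.3] M [ 0.34  0.5  -0.01] gap 0.41221760137956165 59.9079555273056 q6 -0.1968193419262675
tool shift mm [-0.66  0.06 -0.  ]
355 [ 0.53509157 -0.16007967  0.12035835] 67.5065402663713 1.1782113942783092
```

Spindle is at 1.18 rad. Release and retract upward.

>>> drive_tool:
  plan:
    - [0,0,0,0,0,0,0.6]
    - [0,0,0,0,0,0,0.6]
    - [0,0,0,0,0,0,0.6]
    - [0,0,0,0,0,0,0.6]
    - [0,0,-0.01,0,0,0,0.6]
    - [0,0,-0.03,0,0,0,0.6]
    - [0,0,-0.035,0,0,0,0.6]
    - [0,0,0,0,0,0,0.6]

```text
t: 15.35
tcp_pos: [0.5383, -0.1888, 0.2363]
tool_rot: [0.815, 0.579, 0.002, 0.005]
force: [0.2, 0.2, 0.9]
finger_gap: 0.795
gripper_force: 0.0
```

```bash
python3 st.py; python3 ptr.py
python3 - <<'E'
from h import *
d=snap('side');W=cloud(d);z=W[...,2];k=np.hypot(W[...,0]-.5349,W[...,1]+.186);m=(k<.024)&(z>.164)&(z<.18);print('hub top',np.median(z[m]),m.sum())
w=snap('wrist');W=cloud(w);z=W[...,2];k=np.hypot(W[...,0]-.5349,W[...,1]+.186);m=(k<.026)&(abs(z-.172)<.004);print(m.sum(),np.median(z[m]),cv2.minAreaRect(np.float32(W[m][:,:2]*1000)))
save('f.png',np.hstack([cv2.resize(w['image'],(400,300)),cv2.resize(d['image'],(400,300))]))
E
```

```text
15.35 tcp [ 0.5383 -0.1888  0.2363] psi 70.74 z [ 0.0092 -0.0055 -0.9999] F [0.2 0.2 0.9] M [-0.04 -0.04 -0.04] gap 0.7946287544125602 0.0 q6 -0.19704959694776106
157 [ 0.53507123 -0.1597751   0.12031774] 67.55590362649022 1.179072947442232
hub top 0.16998078236500702 65
1952 0.17192206598542692 ((535.2909545898438, -186.47674560546875), (36.48462677001953, 36.16994857788086), 70.28902435302734)
```

View pics/f.png

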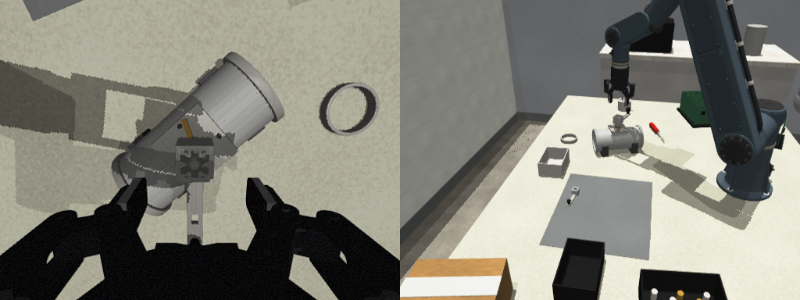

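The final views show the lever on the spindle (left view, hub at (195,158)) with the gripper clear and the bystanders in place. The hub top is at 0.172 m, which is home, and the spindle is at 1.18 rad. Hand in.

```bash
python3 -c "
from station import manip
print(manip.sign_off())"
```

```text
the job is handed in; nothing more can be done
None
```

The lever is fully home on the splines with its hub on the collar, the damper is open at about 1.18 rad (pointer reading), the gripper is clear, the other things on the bench look unmoved, and the job is handed in; the hand-in returned no verdict.

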